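# Find the true boiler cover with a straightedge

## Task

Only one of the three cast covers on the worktop has a true face, the other two are bowed: find it by laying the straightedge lengthwise along the middle of a cover, letting go, and pressing its ends down one after the other to feel whether it rocks. On the true cover press the end nearer the robot first, then the far end, gently but firmly (about 10 N), and leave the straightedge lying there, centred and lined up with that cover. Never bear down harder than about 30 N on any cover, and leave the other things on the worktop alone.

Things in the scene. Friction and masses are not known exactly. Their poses are not given: they have to be found in the camera images.
- straightedge: Rigid steel bar 150 mm long (x), 24 wide, 12 thick; wooden grip on top at mid-length, 44 long, 16 wide, its top 44 mm above the underside. Press on the bare ends beside the grip. 0.24 to 0.38 kg. Origin: centre of underside, z up. On a bowed cover it lies to one side of the crest; under 2 N on the raised end tips it over by 4 degrees (ends move 5 mm). On the true one it stays.
- cover_1: Cast cover, fixed to the worktop, one of three alike: grey body, bare steel top face 170 mm long (x) by 80 mm wide (y), four black bolt holes near the corners. Origin at the centre of the underside, z up, -x end nearest the robot. Top face 23 to 30 mm above the worktop, 26 to 29 mm at its middle. The names do not tell which of the three is true.
- cover_2: Cover like cover_1 in size, look and axes. Of the three (in any order) two are bowed: a low crest across the width, within 10 mm of the middle, from which the face falls 2 degrees (0.035 rad) towards both ends.
- cover_3: Cover like cover_1 in size, look and axes. Of the three (in any order) one is true: a plane face, but sloping about 2 degrees lengthwise, so that a straightedge lying tilted proves nothing; only rocking does.
- olive_jar: Glass jar of olives with a brass-coloured screw top, 76 mm across, 106 mm tall, beyond the covers. Bystander, not to be disturbed. Origin at the centre of its underside.
- gauge_case: Blue plastic pressure gauge case, 100 x 140 mm, 49 mm tall, beyond the covers. Bystander, not to be disturbed. Origin at the centre of its underside.
- socket_box: Stainless steel socket set box, 112 x 172 mm, 54 mm tall, lid shut, beyond the covers. Bystander, not to be disturbed. Origin at the centre of its underside.
- hammer: Wooden-handled hammer lying at the robot's right, along x. Bystander, not to be disturbed. Origin under its middle.
Mind the look-alikes: they are no part of the job. Leave any blue look-alike of the straightedge alone. Leave any green look-alike of the cover_3 alone.

How it is judged:
By the outcome, as a careful person would: the job done as asked, in the order asked, and still so for the second after the job is handed in, with the robot touching nothing.
It also fails if it takes over 72 s, if anything falls off the work surface, if the arm or the gripper's body presses on something with over 40 N, if the wrist force passes 120 N, or if a joint passes its speed limit or range.

## Robot

A 7-joint arm with a two-finger parallel gripper is mounted at the origin on the work surface. World frame = base frame: x ahead of the robot, y to its left, z up, the work surface at z = 0. Lengths are in mm, angles in rad, forces in N, time in s.
With the tool pointing down it reaches from about 400 to 875 mm from the base axis. Payload 4.4 kg.
Tool frame: the origin (TCP) lies on the centre line of the jaws, within the pads' length; the fingertips stand 14 mm ahead of it and the grasp point (between the pads) lies 5 mm behind it; z points along the fingers, y is the direction in which the jaws open and shut (so a half turn about z gives the same grasp; the last joint's range is limited). The gripper opens to 85 mm and grips with 20 to 120 N. Pads are 22 mm wide; open, the fingers measure 114 mm over their backs; the gripper's body (76 mm by 85 mm) begins 54 mm behind the grasp point. The pads swing forward as they close: fully open they stand 13 mm farther back than shut.
Start: joints at [1.078, 0.628, 0.038, 1.517, -0.027, 0.996, -0.02], TCP at [269.102, -591.694, 245.313] pointing down, gripper open.
Joint ranges: [-3.06, 3.06], [-0.37, 2.12], [-1.25, 1.32], [0.18, 2.47], [-1.1, 4.24], [0.23, 1.98], [-2.94, 2.94]. Speed limits (rad/s): [2.57, 2.57, 3.14, 3.14, 3.14, 3.14, 3.14].

## Interface

Orientations are given as a 3x3 rotation matrix whose columns are the frame's x, y, z axes.
In Python, from cell import r gives the robot as it stands.
- The arm moves only by the shell command python3 -m pendant 'ROWS' [FORCE]. ROWS is JSON, a list of rows, each a list of 5 numbers: the shift along the world's x, y, z in mm, then the turn about the world's z in degrees, then the opening, from 0 (shut) to 1 (fully open). In form: [[tx, ty, tz, roll, fingers], ...]. A call has 1 to 8 rows; each row shifts and turns the pose as measured when the row begins; what a row does not reach is not made up. A row lasts 1/8 s, in which the tool goes at most 62.5 mm and 10.7 degrees, less where a joint would pass 70% of its speed; a pose out of reach is approached as far as the arm can. A call with a gripper value outside its range is refused whole. The fingers move at their own pace and stop on an object; FORCE is the grip in N (left out, the last holds). Time passes only in rows, so rows that do not move let the fingers close. It gives the time, the measured TCP pose, the force and the opening at its end, in the units of the state.
- r.read_state(): the state, without advancing time (a new reading comes with each control period).
- r.read_camera(name): name is "side" or "top" or "wrist"; returns the picture (384x512x3 uint8, blue, green, red); there is no depth.
- r.calibration(name): a dict with "mtx" (3x3 intrinsics, pixels), "k1" (the pictures are not rectified: a ray, as slopes to the right and down, at radius r is drawn at 1 + k1 r^2 times it, then the intrinsics apply), "R" (3x3) and "t" (3): a world point X has camera coordinates R X + t; the wrist camera has in their place "tool_from_camera" (4x4, takes a point from camera to tool coordinates, whose origin is the TCP and whose axes are the flange's). Camera axes: x right, y down, z forward; pixel columns grow to the right and rows downward; lengths in mm; the calibration is good to about 2 mm. A picture is of the moment at which its call begins: read the wrist's pose just before it. calibration takes no time and is no camera call.
- r.job_done(): hands the job in, once; it reports no verdict.
The state is a dict: "clock": time; "qpos": joint angles; "dq": joint speeds; "joint_torque": joint torques, N m; "ee_pos": TCP position; "tcp_rot": TCP orientation; "force": force on the tool from outside, world axes, zero at the start; "wrist_torque": the same for the moment, N m; "finger_gap": finger opening in mm.
Only numpy, scipy, OpenCV 4.12 (cv2) and the standard library are available. Lean on these libraries where they do the work, as an engineer would, in place of code of your own. Each camera call takes 0.05 s, during which the arm holds its last target. There are 200 camera calls.

## Working session

There is one attempt and no reset: what is moved stays moved. The work goes in short steps, Python scripts to look and compute and a shell command to move; the robot and the scene stay as the last step left them, time stands still between calls to the robot, and variables do not carry over. Pictures are saved under pics/ and viewed, about 8 in all and at most 12, crops included, and the job is handed in when it is done.

```bash
mkdir -p pics; ls
python3 - <<'E'
from cell import r
import cv2,numpy as np
s=r.read_state();print(s)
for n in("top","side"):
    cv2.imwrite(f"pics/{n}0.png",r.read_camera(n))
for n in("top","side","wrist"):
    print(n,r.calibration(n))
E
```

```text
pics
{'clock': 0.0, 'qpos': array([ 1.07818031,  0.62932249,  0.03845492,  1.51834933, -0.02698395,
        0.99628935, -0.01995316]), 'dq': array([ 8.90005425e-04, -2.18974578e-04,  1.25851440e-03,  1.94857133e-05,
       -2.74234071e-04, -1.46805218e-04,  2.53102618e-03]), 'joint_torque': array([-2.27560472e-04, -5.63411629e+01,  1.22629222e+00, -1.93448943e+01,
        1.09888767e-02,  1.04797538e-02,  6.43296914e-06]), 'ee_pos': array([ 268.85837682, -591.14921999,  244.41058968]), 'tcp_rot': array([[ 9.10269594e-01,  4.14015238e-01, -8.05608580e-04],
       [ 4.14016019e-01, -9.10268071e-01,  1.66556204e-03],
       [-4.37517043e-05, -1.84964534e-03, -9.99998288e-01]]), 'force': array([-0.4277343 , -0.51715991, -0.37695091]), 'wrist_torque': array([-0.00605685, -0.02522366,  0.00258834]), 'finger_gap': 85.3173065405451}
top {'mtx': array([[447.89189892,   0.        , 255.62261824],
       [  0.        , 447.89189892, 195.77419771],
       [  0.        ,   0.        ,   1.        ]]), 'k1': -0.051848346013669735, 'R': array([[ 1.96034537e-03, -9.99900663e-01, -1.39578162e-02],
  
[... 444 characters left out ...]
2785,  0.73306351, -0.64817374],
       [ 0.19058327, -0.61963768, -0.76139816]]), 't': array([ 522.68204855,  132.09676842, 1267.76497929])}
wrist {'mtx': array([[343.43586983,   0.        , 259.60954852],
       [  0.        , 343.43586983, 185.45904247],
       [  0.        ,   0.        ,   1.        ]]), 'k1': -0.01648059611596459, 'tool_from_camera': array([[-5.03557540e-04, -9.54055486e-01, -2.99629564e-01,
         7.64707299e+01],
       [ 9.99999270e-01, -8.09408472e-04,  8.96651909e-04,
         1.53046722e+00],
       [-1.09797838e-03, -2.99628893e-01,  9.54055198e-01,
        -1.28274602e+02],
       [ 0.00000000e+00,  0.00000000e+00,  0.00000000e+00,
         1.00000000e+00]])}
```

View pics/top0.png

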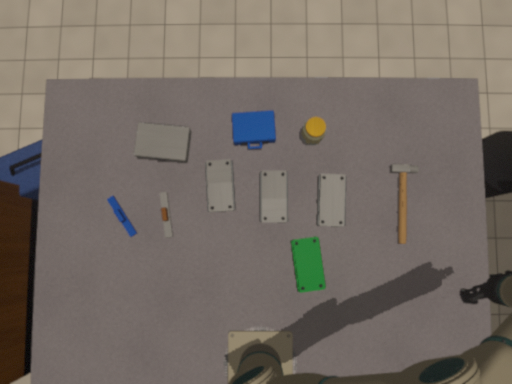

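View pics/side0.png

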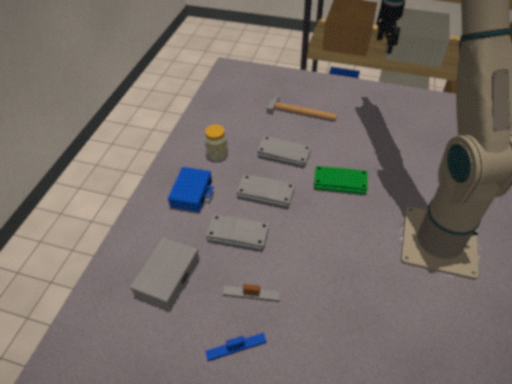

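The top view shows the steel straightedge with its wooden grip at (166,214) and the three grey covers at (220,185), (273,196) and (331,200). The look-alikes are a blue bar at (122,216) and a green cover at (309,264). The side view shows the same things, with the straightedge at (251,292) and the covers at (238,232), (266,190) and (284,151). Only the bar at (166,214) is bare steel with a wooden grip, so it is the one meant. Next I measure it.

```bash
cat > h.py <<'E'
import numpy as np,cv2
from cell import r
def ray(n,px,s=None):
    c=r.calibration(n);K=c["mtx"];d=np.array([(px[0]-K[0,2])/K[0,0],(px[1]-K[1,2])/K[1,1]])
    u=d.copy()
    for _ in range(20):u=d/(1+c["k1"]*(u@u))
    v=np.array([*u,1.])
    if n=="wrist":
        T=c["tool_from_camera"];R=s["tcp_rot"];o=s["ee_pos"]+R@T[:3,3];d=R@T[:3,:3]@v
    else: o=-c["R"].T@c["t"];d=c["R"].T@v
    return o,d/np.linalg.norm(d)
def onz(n,px,z,s=None):
    o,d=ray(n,px,s);return o+d*(z-o[2])/d[2]
def tri(r1,r2):
    (o1,d1),(o2,d2)=r1,r2
    t=np.linalg.lstsq(np.c_[d1,-d2],o2-o1,rcond=None)[0]
    a,b=o1+t[0]*d1,o2+t[1]*d2
    return (a+b)/2,np.linalg.norm(a-b)
E
python3 - <<'E'
from h import *
im={n:cv2.imread(f"pics/{n}0.png") for n in("top","side")}
roi={"top":(100,150,360,245),"side":(200,125,320,305)}
for n in im:
    x0,y0,x1,y1=roi[n];hsv=cv2.cvtColor(im[n],cv2.COLOR_BGR2HSV)
    b=hsv[...,2].astype(int);sat=hsv[...,1]
    print(n,"table",np.median(b[y0:y1,x0:x1]))
    tab=np.median(im[n][y0:y1,x0:x1].reshape(-1,3),0);print(tab)
    m=((im[n][...,1].astype(int)-tab[1]>28)&(sat<60)).astype(np.uint8)
    mm=np.zeros_like(m);mm[y0:y1,x0:x1]=m[y0:y1,x0:x1]
    cs,_=cv2.findContours(mm,cv2.RETR_EXTERNAL,cv2.CHAIN_APPROX_NONE)
    for c in cs:
        if cv2.contourArea(c)>60:print("c",cv2.minAreaRect(c),cv2.contourArea(c))
    w=((hsv[...,0]<18)&(sat>110)).astype(np.uint8);k=np.zeros_like(w);k[y0:y1,x0:x1]=w[y0:y1,x0:x1]
    cs,_=cv2.findContours(k,cv2.RETR_EXTERNAL,cv2.CHAIN_APPROX_NONE)
    for c in cs:
        if cv2.contourArea(c)>15:print("wood",cv2.minAreaRect(c),cv2.contourArea(c))
c1=im["top"][150:245,100:360];c2=im["side"][125:310,195:325]
cv2.imwrite("pics/crop.png",np.vstack([cv2.resize(c1,None,fx=2.4,fy=2.4,interpolation=2),cv2.resize(cv2.resize(c2,None,fx=1.9,fy=1.9,interpolation=2),(624,340))[:,:]]))
E
```

```text
top table 116.0
[103. 107. 116.]
c ((273.57586669921875, 203.91036987304688), (8.221503257751465, 21.591825485229492), 85.2363510131836) 86.0
wood ((164.5, 214.0), (12.0, 5.0), 90.0) 45.5
side table 127.0
[116. 116. 127.]
wood ((251.0, 289.5), (9.0, 14.0), 90.0) 113.0
```

View pics/crop.png

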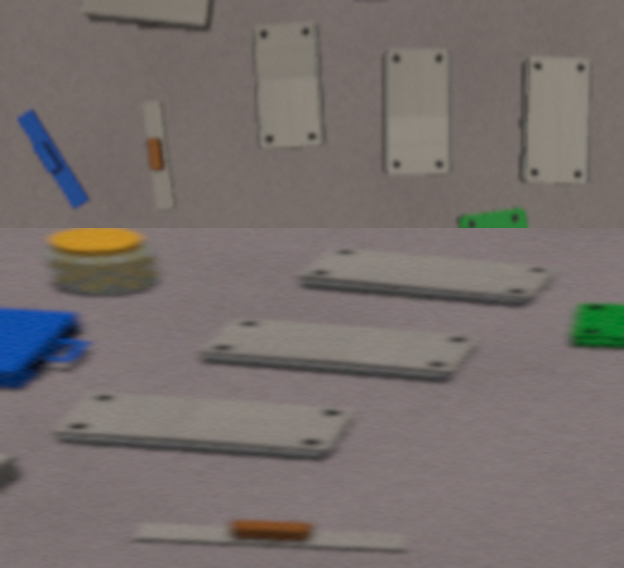

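The enlarged crop confirms the steel bar with its wooden grip at crop (155,155), i.e. (165,214) in the full picture; the blue bar beside it is the look-alike. The left and middle covers show a shading break near mid-length, which suggests a crest, while the right one (331,200) is uniform. I will rock-test the right one first. Now I measure both the bar and that cover.

```bash
cat > m.py <<'E'
from h import *
im={n:cv2.imread(f"pics/{n}0.png") for n in("top","side")}
roi={"top":(150,150,360,242),"side":(205,125,312,303)}
out={}
for n in im:
    x0,y0,x1,y1=roi[n];lab=cv2.cvtColor(im[n],cv2.COLOR_BGR2LAB).astype(int)
    sub=lab[y0:y1,x0:x1];a0=np.median(sub[...,1]);
    m=np.zeros(lab.shape[:2],np.uint8);m[y0:y1,x0:x1]=(sub[...,1]<=a0-3)
    m=cv2.morphologyEx(m,cv2.MORPH_CLOSE,np.ones((5,5)))
    cs,_=cv2.findContours(m,cv2.RETR_EXTERNAL,cv2.CHAIN_APPROX_NONE)
    for c in cs:
        if cv2.contourArea(c)>100:
            rc=cv2.minAreaRect(c);print(n,np.round(rc[0],1),np.round(rc[1],1),round(rc[2],1))
    # bolt holes: black-hat on lightness
    g=cv2.cvtColor(im[n],cv2.COLOR_BGR2GRAY)
    g4=cv2.resize(g,None,fx=4,fy=4,interpolation=cv2.INTER_CUBIC)
    bh=cv2.morphologyEx(g4,cv2.MORPH_BLACKHAT,np.ones((25,25)))
    k=np.zeros_like(bh);k[y0*4:y1*4,x0*4:x1*4]=bh[y0*4:y1*4,x0*4:x1*4]
    _,_,st,ce=cv2.connectedComponentsWithStats((k>40).astype(np.uint8))
    out[n]=[(c+.5)/4-.5 for c,t in zip(ce[1:],st[1:]) if 30<t[4]<600]
    print(n,"holes",np.round(out[n],1).tolist())
E
python3 m.py
```

```text
top [305. 238.] [ 6. 30.] 90.0
top [331.  199.5] [28. 51.] 0.0
top [273.5 196.5] [49. 27.] 90.0
top [219.7 185.2] [50.  27.5] 87.2
top [168.5 155.5] [11. 37.] 90.0
top holes [[187.2, 153.1], [226.9, 162.7], [209.4, 163.8], [264.7, 173.9], [282.4, 173.8], [323.6, 177.1], [341.5, 177.8], [229.5, 206.4], [211.8, 207.5], [264.8, 218.0], [282.6, 218.0], [322.2, 221.4], [340.3, 222.1]]
side [251.4 293.8] [55.5  8.8] 6.3
side [237.1 232.3] [57.6 28.7] 10.3
side [264.8 191.1] [54.5 26. ] 11.8
side [283.4 151.5] [50.  22.6] 14.0
side [216.3 148.1] [26.4 22. ] 84.3
side holes [[283.9, 161.9], [290.9, 163.5], [208.6, 181.8], [290.0, 185.4], [240.9, 189.7], [216.2, 217.0], [263.7, 225.3], [210.8, 232.7], [259.4, 241.3]]
```

Run:
```python
from h import *
def T(a,b):
    p,e=tri(ray("top",a),ray("side",b));return p,e
P=[]
for a,b in [((323.6,177.1),(262.1,148.9)),((341.5,177.8),(266.9,138.1)),((322.2,221.4),(302.5,159.3)),((340.3,222.1),(307.1,147.3)),
 ((209.4,163.8),(210.8,232.7)),((226.9,162.7),(216.2,217.)),((211.8,207.5),(259.4,241.3)),((229.5,206.4),(263.7,225.3)),
 ((162.9,192.1),(223.3,291.)),((170,236.7),(279.6,296.5)),((164.5,214),(251,289.5))]:
    p,e=T(a,b);P.append(p);print(p.round(1),round(e,1))
P=np.array(P)
for i in(0,4):
    q=P[i:i+4];d=(q[0]+q[1]-q[2]-q[3])/2;print("cover",q.mean(0).round(1),"yaw",np.degrees(np.arctan2(d[1],d[0])).round(2),np.linalg.norm(d))
# planar at z=27 from top only
for hs in ([(323.6,177.1),(341.5,177.8),(322.2,221.4),(340.3,222.1)],[(264.7,173.9),(282.4,173.8),(264.8,218),(282.6,218)],[(209.4,163.8),(226.9,162.7),(211.8,207.5),(229.5,206.4)]):
    q=np.array([onz("top",h,27) for h in hs]);d=(q[0]+q[1]-q[2]-q[3])/2;print(q.mean(0).round(1),np.degrees(np.arctan2(d[1],d[0])).round(2),np.linalg.norm(d).round(1))
a,b=onz("top",(162.9,192.1),12),onz("top",(170,236.7),12);d=a-b
print("bar",((a+b)/2).round(1),np.linalg.norm(d),np.degrees(np.arctan2(d[1],d[0])),onz("top",(164.5,214),44))
s=r.read_state();R=s["tcp_rot"];print("tool x,y az",np.degrees(np.arctan2(R[1,:2],R[0,:2])),s["ee_pos"],s["qpos"][-1])
```

```text
[ 595.7 -206.9   29.1] 4.5
[ 594.4 -265.4   27.5] 3.1
[ 452.7 -200.9   23.2] 2.5
[ 450.1 -259.    25.9] 3.0
[641.7 166.7  25.7] 2.0
[645.4 109.1  26.9] 1.3
[497.8 157.   25.5] 1.7
[501.5  99.4  25.8] 1.6
[550.6 323.    3.3] 2.3
[402.5 296.4   1.3] 3.3
[476.1 310.7  27.4] 2.1
cover [ 523.2 -233.    26.4] yaw -2.48 143.82075836069194
cover [571.6 133.1  26. ] yaw 3.85 144.26589238317464
[ 524.9 -232.8   27. ] -2.64 144.6
[536.8 -43.7  27. ] 0.05 144.3
[572.3 133.1  27. ] 3.89 144.3
bar [477.3 307.9  12. ] 149.16659840841348 10.397848346373593 [475.93494147 307.22827826  44.        ]
tool x,y az [ 24.45069687 -65.54930661] [ 268.84602947 -591.19570907  244.46203896] -0.02000781758727611
```

The two-view heights and sizes check out: cover face about 26 mm, hole pitch about 144 mm, bar length 149 mm. The bar is at about (477,308) with yaw 10.4°, and the right cover is at (524,-233) with yaw -2.6°. I move above the bar.

```bash
python3 -m pendant '[[40,47,0,-2,1],[40,47,0,-2,1],[40,47,0,-2,1],[40,47,0,-2,1],[30,52,0,-2,1],[20,56,0,-2,1],[0,60,0,-2,1],[0,60,0,0,1]]' && python3 -m pendant '[[0,60,0,0,1],[0,60,0,0,1],[0,60,0,0,1],[0,60,0,0,1],[0,60,0,0,1],[0,60,0,0,1],[0,60,0,0,1],[0,60,0,0,1]]'
```

```text
clock: 1.1
ee_pos: [479.7, -167.0, 240.8]
tcp_rot: [[0.987, 0.163, -0.003], [0.163, -0.987, 0.002], [-0.003, -0.003, -1.0]]
force: [0.6, 0.4, 0.1]
finger_gap: 85.8
clock: 2.1
ee_pos: [477.1, 328.5, 239.7]
tcp_rot: [[0.987, 0.163, -0.004], [0.163, -0.987, 0.001], [-0.003, -0.001, -1.0]]
force: [0.6, -0.4, 0.1]
finger_gap: 85.4
```

```bash
python3 -m pendant '[[0,-20,-45,1,1],[0,0,-45,0,1],[0,0,0,0,1]]'
python3 - <<'E'
from h import *
s=r.read_state();i=r.read_camera("wrist");cv2.imwrite("pics/w1.png",i)
np.save("w1.npy",np.r_[s["ee_pos"],s["tcp_rot"].ravel()])
print(s["ee_pos"])
E
```

```text
clock: 2.48
ee_pos: [474.8, 317.2, 147.2]
tcp_rot: [[0.981, 0.193, -0.003], [0.193, -0.981, 0.006], [-0.002, -0.006, -1.0]]
force: [-0.5, -0.2, 1.4]
finger_gap: 85.6
[474.83428659 317.15866349 147.24627698]
```

View pics/w1.png

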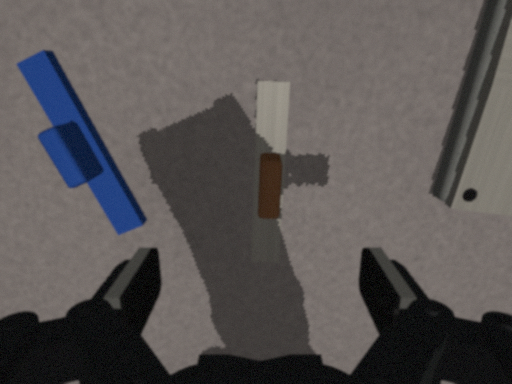

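The wrist view shows the bar from (273,81) to (266,262), partly in the arm's shadow, with the wooden grip at (270,186). The blue look-alike is at (80,140), well clear.

Run:
```python
from h import *
v=np.load("w1.npy");s={"ee_pos":v[:3],"tcp_rot":v[3:].reshape(3,3)}
i=cv2.imread("pics/w1.png");h=cv2.cvtColor(i,cv2.COLOR_BGR2HSV)
m=((h[...,0]<20)&(h[...,1]>120)).astype(np.uint8);c=max(cv2.findContours(m,0,2)[0],key=cv2.contourArea)
rc=cv2.minAreaRect(c);print(rc)
print("grip top edge",onz("wrist",(270,154),44,s),"grip c",onz("wrist",rc[0],44,s))
for z in(0,12):
    a=onz("wrist",(273.5,81),z,s);b=onz("wrist",(265.5,262),z,s);d=a-b;print(z,(a+b)/2,np.linalg.norm(d),np.degrees(np.arctan2(d[1],d[0])))
print("grip height two-view:",tri(ray("wrist",rc[0],s),ray("top",(164.5,214))))
```

```text
((269.5623474121094, 185.50259399414062), (20.39896583557129, 63.403316497802734), 2.385944128036499)
grip top edge [502.57180059 314.20530851  44.        ] grip c [480.29130951 309.9336336   44.        ]
0 [472.45435689 307.64248571   0.        ] 156.91229211449195 9.16525282720597
12 [475.87404903 308.60506075  12.        ] 150.07431815358518 9.165252827205974
grip height two-view: (array([476.87443895, 309.27564613,  33.49519478]), np.float64(0.6334561835985681))
```

```bash
python3 -m pendant '[[2,-8,-40,-2,1],[0,0,-40,0,1],[0,0,-20,0,1],[0,0,0,0,1]]' 40
```

```text
clock: 3.02
ee_pos: [485.6, 311.6, 55.6]
tcp_rot: [[0.988, 0.155, 0.014], [0.154, -0.988, 0.015], [0.016, -0.013, -1.0]]
force: [0.9, -0.1, 0.2]
finger_gap: 85.4
```

```bash
python3 -m pendant '[[-9,-3,-10,0,1],[0,0,0,0,1],[0,0,0,0,1]]' 40
```

```text
clock: 3.4
ee_pos: [478.5, 309.8, 49.2]
tcp_rot: [[0.988, 0.154, 0.02], [0.154, -0.988, 0.019], [0.022, -0.016, -1.0]]
force: [0.1, -0.6, 0.0]
finger_gap: 85.2
```

```bash
python3 -m pendant '[[-2,-1,-10,0,1],[0,0,-5,0,1],[0,0,0,0,1]]' 40; python3 -c "
from cell import r
s=r.read_state();print(s['qpos'],s['ee_pos'])"
```

```text
clock: 3.78
ee_pos: [476.7, 309.1, 33.8]
tcp_rot: [[0.988, 0.154, 0.021], [0.154, -0.988, 0.02], [0.023, -0.016, -1.0]]
force: [-0.6, 0.5, -0.0]
finger_gap: 85.4
[-0.63972051  0.81411846  0.02720381  1.92023568 -0.06445023  0.37979358
 -1.97784741] [476.74225578 309.11825413  33.80119935]
```

```bash
python3 -m pendant '[[0,0,-3,0,1],[0,0,0,0,0],[0,0,0,0,0],[0,0,0,0,0],[0,0,0,0,0],[0,0,0,0,0],[0,0,0,0,0]]' 50
```

```text
clock: 4.65
ee_pos: [477.0, 309.3, 30.7]
tcp_rot: [[0.988, 0.154, 0.021], [0.154, -0.988, 0.02], [0.024, -0.017, -1.0]]
force: [0.4, 0.2, -0.2]
finger_gap: 15.4
```

```bash
python3 -m pendant '[[0,0,0,0,0],[0,0,20,0,0],[0,0,40,0,0],[0,0,30,0,0],[0,0,0,0,0]]' 50
```

```text
clock: 5.28
ee_pos: [475.1, 307.9, 121.0]
tcp_rot: [[0.988, 0.154, 0.017], [0.154, -0.988, 0.017], [0.019, -0.014, -1.0]]
force: [1.3, -0.4, -2.9]
finger_gap: 15.2
```

Held (gap 15.2 mm, weight felt about 3 N). I carry it to the right-hand cover.

```bash
python3 -m pendant '[[6,-30,0,-2,0],[7,-50,0,-2,0],[7,-55,0,-2,0],[7,-55,0,-2,0],[7,-55,0,-2,0],[7,-55,0,-1,0],[7,-55,0,0,0],[0,-55,0,0,0]]' 50 && python3 -m pendant '[[0,-55,0,0,0],[0,-40,0,0,0],[0,-20,0,0,0],[0,0,0,0,0],[0,0,0,0,0]]'
```

```text
clock: 6.28
ee_pos: [516.7, -107.8, 109.7]
tcp_rot: [[1.0, -0.03, 0.007], [-0.03, -0.999, 0.016], [0.006, -0.016, -1.0]]
force: [0.9, -0.4, -2.0]
finger_gap: 15.2
clock: 6.9
ee_pos: [510.5, -230.5, 101.8]
tcp_rot: [[0.999, -0.039, -0.004], [-0.039, -0.999, 0.019], [-0.005, -0.019, -1.0]]
force: [1.1, 0.5, -2.7]
finger_gap: 15.3
```

```bash
python3 -m pendant '[[13,-2,0,0,0],[0,0,0,0,0],[0,0,0,0,0]]'
python3 - <<'E'
from h import *
s=r.read_state();i=r.read_camera("wrist");cv2.imwrite("pics/w2.png",i)
np.save("w2.npy",np.r_[s["ee_pos"],s["tcp_rot"].ravel()])
print(s["ee_pos"])
E
```

```text
clock: 7.28
ee_pos: [525.4, -228.4, 101.2]
tcp_rot: [[0.999, -0.034, -0.005], [-0.034, -0.999, 0.021], [-0.006, -0.021, -1.0]]
force: [-0.3, 0.2, -3.3]
finger_gap: 15.3
[ 525.35894738 -228.40228586  101.24850753]
```

View pics/w2.png

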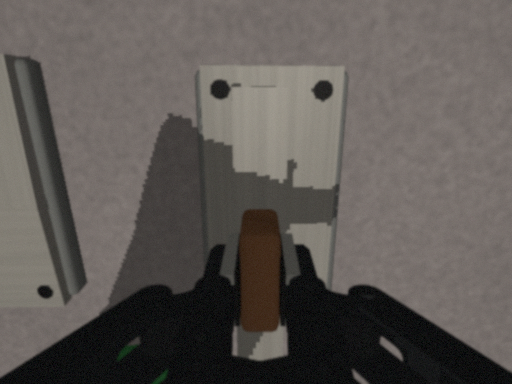

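The view shows the bar held by its wooden grip at (260,270) over the cover. The cover's far holes are at (220,89) and (323,90), its far edge at row 67, and its sides at columns 197 and 346.

Run:
```python
from h import *
v=np.load("w2.npy");s={"ee_pos":v[:3],"tcp_rot":v[3:].reshape(3,3)}
a=onz("wrist",(220,89.5),27,s);b=onz("wrist",(323,90),27,s)
print("holes",a,b,np.linalg.norm(a-b));e=a-b
yaw=np.degrees(np.arctan2(-e[0],e[1]));u=np.array([np.cos(np.radians(yaw)),np.sin(np.radians(yaw)),0])
print("yaw",yaw,"centre",(a+b)/2-72.15*u)
for t,w in(((323.6,177.1),(220,89.5)),((341.5,177.8),(323,90))):print("two-view",tri(ray("top",t),ray("wrist",w,s)))
c1,c2=onz("wrist",(197,67),27,s),onz("wrist",(346,67),27,s);print("far edge",c1,c2,np.linalg.norm(c1-c2))
print("grip far", [onz("wrist",(x,210),s["ee_pos"][2]+13,s) for x in(243,277)])
print("bar near",[onz("wrist",(x,358),s["ee_pos"][2]-19,s) for x in(232.5,287.5)])
i=cv2.imread("pics/w2.png");cv2.imwrite("pics/w2c.png",cv2.convertScaleAbs(cv2.resize(i[55:220,180:360],None,fx=3.3,fy=3.3),alpha=1.6,beta=-60))
```

```text
holes [ 596.56836443 -208.36112774   27.        ] [ 594.36141298 -266.77746464   27.        ] 58.45801100967602
yaw -2.1635881633926286 centre [ 523.36632369 -234.84543432   27.        ]
two-view (array([ 597.46293043, -207.62187431,   26.24994978]), np.float64(2.236102937412104))
two-view (array([ 594.78458653, -264.78661038,   34.43784318]), np.float64(1.6512842072169938))
far edge [ 609.16584713 -196.2871444    27.        ] [ 606.32423514 -279.2683183    27.        ] 83.02981381176077
grip far [array([ 557.36490453, -225.37415493,  114.24850753]), array([ 557.04680067, -237.58894362,  114.24850753])]
bar near [array([ 459.13636157, -212.73673947,   82.24850753]), array([ 458.71411739, -242.31121306,   82.24850753])]
```

View pics/w2c.png

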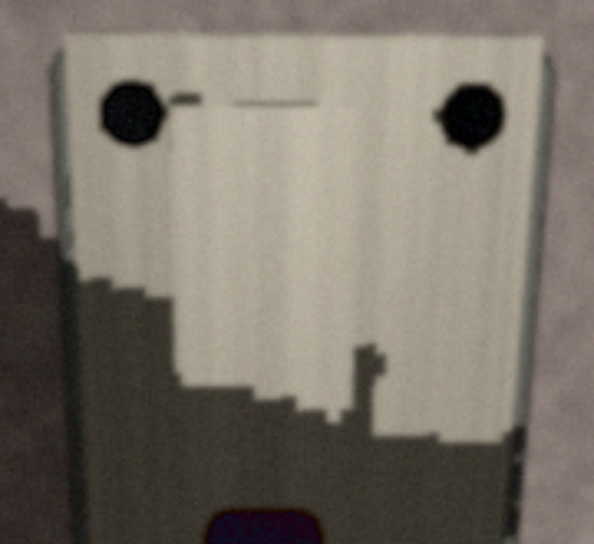

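Run:
```python
from h import *
v=np.load("w2.npy");s={"ee_pos":v[:3],"tcp_rot":v[3:].reshape(3,3)}
for z in(78,82,86,95,105):
    a,b=[onz("wrist",(x,86.8),z,s) for x in(232.1,287.3)]
    c,d=[onz("wrist",(x,357),z,s) for x in(232.5,287.5)]
    m,n=(a+b)/2,(c+d)/2;print(z,m.round(1),np.linalg.norm(a-b).round(1),n.round(1),np.linalg.norm(c-d).round(1),np.linalg.norm(m-n).round(1),np.degrees(np.arctan2((m-n)[1],(m-n)[0])).round(2))
i=cv2.imread("pics/w2.png");h=cv2.cvtColor(i,cv2.COLOR_BGR2HSV)
for y in(335,345,352,358,362):print(y,"".join("%4d"%x for x in h[y,226:296:3,2]))
```

```text
78 [ 598.7 -232.1   78. ] 23.4 [ 455.5 -227.3   78. ] 30.4 143.4 -1.89
82 [ 598.9 -232.1   82. ] 22.8 [ 459.4 -227.5   82. ] 29.6 139.6 -1.89
86 [ 599.  -232.2   86. ] 22.1 [ 463.3 -227.7   86. ] 28.8 135.8 -1.89
95 [ 599.2 -232.4   95. ] 20.8 [ 472.1 -228.2   95. ] 27.0 127.2 -1.89
105 [ 599.5 -232.6  105. ] 19.2 [ 481.8 -228.7  105. ] 25.0 117.8 -1.89
335   15  20  70 116  73  70  73  72  75  69  74  75  97 126 125 128 131 132 130 123 103  26  21  18
345   23  18  65 126  80  71  75  72  74  73 116 132 130 127 128 126 130 131 130 128 115  25  16  15
352    5  12  84 121  80  72  69  75  70 113 130 131 127 128 126 128 131 130 130 121 112  26  17  21
358    5  14  12  16  23  20  32  44  98 112 121 131 125 115  99  87  62  41  28  16  18  18  10  18
362    9  10  17   9  16  14  16  20  17  10  11  19  23  17  12  23  24  21  17  16  14  24  18  11
```

Bar centre is at about (524,-229.7) with yaw about -1.9°. The cover centre is at about (523.6,-234.3) with yaw about -2.3°. I shift, lower to just above the face, then feel for contact.

```bash
python3 -m pendant '[[0,-5,0,0,0],[0,0,-15,0,0],[0,0,-13,0,0],[0,0,-5,0,0],[0,0,0,0,0],[0,0,0,0,0]]'
```

```text
clock: 8.07
ee_pos: [524.7, -233.5, 65.3]
tcp_rot: [[0.999, -0.034, -0.006], [-0.034, -0.999, 0.021], [-0.007, -0.021, -1.0]]
force: [0.4, 0.1, -2.0]
finger_gap: 15.5
```

```bash
python3 -m pendant '[[0,0,-3,0,0],[0,0,0,0,0]]'; python3 -m pendant '[[0,0,-2,0,0],[0,0,0,0,0]]'; python3 -m pendant '[[0,0,-1,0,0],[0,0,0,0,0]]'
```

```text
clock: 8.32
ee_pos: [525.1, -233.6, 62.6]
tcp_rot: [[0.999, -0.034, -0.005], [-0.034, -0.999, 0.021], [-0.006, -0.021, -1.0]]
force: [0.4, -0.4, -2.8]
finger_gap: 15.2
clock: 8.57
ee_pos: [525.2, -233.8, 61.3]
tcp_rot: [[0.999, -0.034, -0.004], [-0.034, -0.999, 0.021], [-0.005, -0.02, -1.0]]
force: [-0.9, -0.4, -0.7]
finger_gap: 15.0
clock: 8.82
ee_pos: [525.2, -233.8, 61.1]
tcp_rot: [[0.999, -0.034, -0.004], [-0.034, -0.999, 0.02], [-0.005, -0.02, -1.0]]
force: [-1.4, 1.2, 2.2]
finger_gap: 15.3
```

Contact. I release and lift straight up.

```bash
python3 -m pendant '[[0,0,0,0,0.4],[0,0,0,0,0.4],[0,0,0,0,0.4],[0,0,0,0,0.4]]' && python3 -m pendant '[[0,0,20,0,0.4],[0,0,40,0,0.4],[-25,0,30,0,0.4],[-25,0,0,0,0.4],[0,0,0,0,0],[0,0,0,0,0]]'
python3 - <<'E'
from h import *
s=r.read_state();i=r.read_camera("wrist");cv2.imwrite("pics/w3.png",i)
np.save("w3.npy",np.r_[s["ee_pos"],s["tcp_rot"].ravel()])
print(s["ee_pos"])
E
```

```text
clock: 9.32
ee_pos: [526.1, -234.1, 60.9]
tcp_rot: [[0.999, -0.034, -0.002], [-0.034, -0.999, 0.02], [-0.003, -0.02, -1.0]]
force: [-1.2, -0.4, 0.2]
finger_gap: 34.0
clock: 10.07
ee_pos: [476.3, -233.8, 153.0]
tcp_rot: [[0.999, -0.033, -0.001], [-0.033, -0.999, 0.02], [-0.002, -0.02, -1.0]]
force: [-0.5, 0.6, 0.3]
finger_gap: -0.0
[ 476.25507738 -233.8304571   152.96494431]
```

View pics/w3.png

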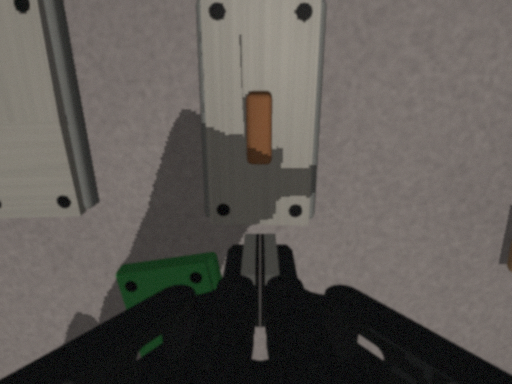

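The bar lies on the cover with its grip at (259,128). All four cover holes are visible at (218,11), (304,11), (223,210) and (296,210).

Run:
```python
from h import *
v=np.load("w3.npy");s={"ee_pos":v[:3],"tcp_rot":v[3:].reshape(3,3)}
q=np.array([onz("wrist",p,27,s) for p in((218,11),(304,11),(223,210),(296,210))])
d=(q[0]+q[1]-q[2]-q[3])/2;print("cover",q.mean(0),np.linalg.norm(d),np.degrees(np.arctan2(d[1],d[0])))
i=cv2.imread("pics/w3.png");h=cv2.cvtColor(i,cv2.COLOR_BGR2HSV)
m=((h[...,0]<20)&(h[...,1]>120)).astype(np.uint8);m[:,400:]=0;c=max(cv2.findContours(m,0,2)[0],key=cv2.contourArea)
print(cv2.minAreaRect(c),cv2.boundingRect(c))
for z in(39,71):
  x,y,w,hh=cv2.boundingRect(c)
  a=onz("wrist",(x+w/2,y),z,s);b=onz("wrist",(x+w/2,y+hh),z,s);print(z,a,b)
g=cv2.resize(i[0:235,190:335],None,fx=3.4,fy=2.5,interpolation=cv2.INTER_CUBIC)
cv2.imwrite("pics/w3c.png",cv2.createCLAHE(4,(4,4)).apply(cv2.cvtColor(g,cv2.COLOR_BGR2GRAY)))
```

```text
cover [ 524.65873659 -234.99404243   27.        ] 143.25272649219502 -2.3259115090864726
((258.5, 127.5), (71.0, 23.0), 90.0) (247, 92, 24, 72)
39 [ 544.05961737 -235.09687756   39.        ] [ 493.60582624 -233.38137651   39.        ]
71 [ 545.30734128 -235.80643617   71.        ] [ 501.52299031 -234.31770563   71.        ]
```

View pics/w3c.png

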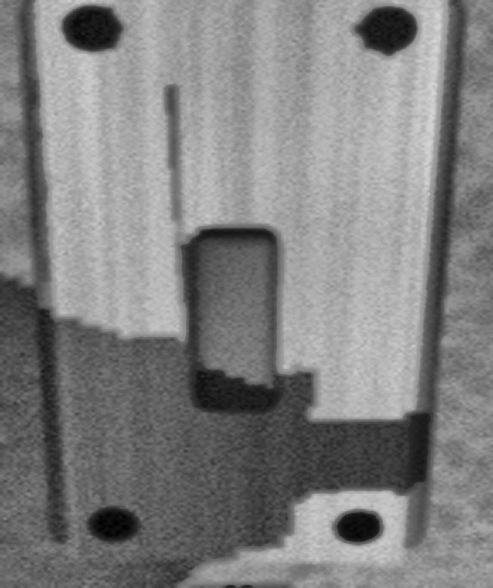

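The grip centre projects to (523.4,-235.1) against the cover centre (524.7,-235.0), with yaws of -1.95° and -2.3°, so it is centred and aligned. The fingers are shut. I press the near end first, at x about 466.

```bash
python3 -m pendant '[[-9,0,-30,0,0],[0,0,-30,0,0],[0,0,-15,0,0],[0,0,-5,0,0],[0,0,0,0,0],[0,0,0,0,0]]'
```

```text
clock: 10.88
ee_pos: [472.1, -233.7, 70.4]
tcp_rot: [[1.0, -0.03, 0.003], [-0.03, -0.999, 0.019], [0.003, -0.019, -1.0]]
force: [0.1, 1.0, -0.2]
finger_gap: 0.3
```

```bash
python3 -m pendant '[[-5,0.5,-6,0,0],[0,0,-3,0,0],[0,0,0,0,0]]';python3 -m pendant '[[0,0,-2,0,0],[0,0,0,0,0]]';python3 -m pendant '[[0,0,-2,0,0],[0,0,0,0,0]]'
```

```text
clock: 11.25
ee_pos: [467.4, -233.6, 62.2]
tcp_rot: [[1.0, -0.03, 0.005], [-0.03, -0.999, 0.018], [0.005, -0.018, -1.0]]
force: [-0.9, -0.5, 0.0]
finger_gap: -0.0
clock: 11.5
ee_pos: [467.5, -233.7, 60.2]
tcp_rot: [[1.0, -0.03, 0.006], [-0.03, -0.999, 0.018], [0.005, -0.018, -1.0]]
force: [0.2, -0.5, -0.6]
finger_gap: -0.0
clock: 11.75
ee_pos: [467.6, -233.7, 58.1]
tcp_rot: [[1.0, -0.03, 0.006], [-0.03, -0.999, 0.018], [0.005, -0.018, -1.0]]
force: [-0.1, 0.1, -0.0]
finger_gap: 0.1
```

```bash
for i in 1 2 3; do python3 -m pendant '[[0,0,-1.5,0,0]]' | grep -E "ee_pos|force";done
```

```text
ee_pos: [467.7, -233.8, 56.6]
force: [0.3, 0.6, 0.5]
ee_pos: [467.8, -233.8, 55.0]
force: [0.2, 0.3, 0.0]
ee_pos: [467.7, -233.7, 53.3]
force: [0.2, 0.0, 0.7]
```

```bash
for i in 1 2 3; do python3 -m pendant '[[0,0,-1,0,0]]' | grep -E "ee_pos|force";done
```

```text
ee_pos: [467.7, -233.7, 52.2]
force: [-0.5, 0.7, -0.5]
ee_pos: [467.7, -233.7, 51.1]
force: [-1.0, 0.9, 0.9]
ee_pos: [467.7, -233.7, 50.7]
force: [-2.3, 1.1, 15.2]
```

```bash
for i in 1 2; do python3 -m pendant '[[0,0,-0.4,0,0]]' | grep -E "ee_pos|force";done;  python3 -m pendant '[[0,0,-0.4,0,0],[0,0,-0.4,0,0]]' | grep -E "ee_pos|force"
```

```text
ee_pos: [467.7, -233.8, 50.8]
force: [-0.3, 1.0, 3.8]
ee_pos: [467.7, -233.7, 50.8]
force: [-1.4, 1.1, 4.7]
ee_pos: [467.7, -233.7, 50.8]
force: [-1.9, 1.0, 6.5]
```

```bash
python3 -m pendant '[[0,0,-0.7,0,0],[0,0,-0.7,0,0],[0,0,-0.7,0,0]]' | grep -E "ee_pos|force"; python3 -m pendant '[[0,0,15,0,0],[0,0,25,0,0],[0,0,0,0,0],[20,-1,0,0,0],[40,-1,0,0,0],[40,-1,0,0,0],[12,0,0,0,0],[0,0,0,0,0]]'
```

```text
ee_pos: [467.7, -233.7, 50.7]
force: [-2.4, 1.6, 10.2]
clock: 14.38
ee_pos: [579.8, -236.7, 91.2]
tcp_rot: [[0.999, -0.032, 0.003], [-0.032, -0.999, 0.018], [0.002, -0.018, -1.0]]
force: [-0.6, -0.1, 0.3]
finger_gap: -0.2
```

Near end held about 10 N and did not yield. Now the far end.

```bash
python3 -m pendant '[[0,0,-15,0,0],[0,0,-11,0,0],[0,0,-3,0,0],[0,0,0,0,0]]'| grep -E "ee_pos|force"; python3 -m pendant '[[0,0,-1.5,0,0],[0,0,0,0,0]]'| grep -E "ee_pos|force"
```

```text
ee_pos: [574.6, -237.2, 58.8]
force: [-0.1, -0.2, 0.4]
ee_pos: [574.7, -237.5, 57.7]
force: [-0.4, -0.6, -0.4]
```

```bash
python3 -m pendant '[[5,0.5,0,0,0],[0,0,0,0,0]]'| grep -E "ee_pos|force"; for i in 1 2 3 4; do python3 -m pendant '[[0,0,-0.8,0,0]]' | grep -E "ee_pos|force";done
```

```text
ee_pos: [580.6, -237.0, 58.2]
force: [0.7, -0.9, -0.2]
ee_pos: [580.8, -237.0, 57.5]
force: [0.4, -0.0, 0.2]
ee_pos: [580.8, -236.9, 56.7]
force: [0.8, 0.2, 0.8]
ee_pos: [580.8, -237.0, 55.8]
force: [-0.5, -1.1, -0.1]
ee_pos: [580.7, -237.0, 54.9]
force: [-1.4, 0.0, 1.6]
```

```bash
for i in 1 2 3 4; do python3 -m pendant '[[0,0,-0.7,0,0]]' | grep -E "ee_pos|force";done
```

```text
ee_pos: [580.7, -237.0, 54.8]
force: [-2.2, 1.2, 8.9]
ee_pos: [580.7, -237.0, 54.8]
force: [-2.1, 0.7, 6.8]
ee_pos: [580.7, -237.0, 54.8]
force: [-1.3, 0.3, 5.7]
ee_pos: [580.7, -237.0, 54.8]
force: [-1.7, 1.1, 5.5]
```

```bash
for i in 1 2; do python3 -m pendant '[[0,0,-1,0,0],[0,0,-1,0,0]]' | grep -E "ee_pos|force";done; python3 -m pendant '[[0,0,15,0,0],[0,0,40,0,0],[-20,0,40,0,0],[-50,0,0,0,0],[-40,0,0,0,0],[0,0,0,0,0],[0,0,0,0,0]]'| grep -E "ee_pos|force"
python3 - <<'E'
from h import *
s=r.read_state();i=r.read_camera("wrist")
np.save("w4.npy",np.r_[s["ee_pos"],s["tcp_rot"].ravel()]);cv2.imwrite("pics/w4.png",i)
h=cv2.cvtColor(i,cv2.COLOR_BGR2HSV)
m=((h[...,0]<20)&(h[...,1]>120)).astype(np.uint8);m[:,400:]=0;c=max(cv2.findContours(m,0,2)[0],key=cv2.contourArea)
x,y,w,hh=cv2.boundingRect(c);print(x,y,w,hh,cv2.minAreaRect(c))
a=onz("wrist",(x+w/2,y),71,s);b=onz("wrist",(x+w/2,y+hh),71,s);print(a,b,(a+b)/2)
E
```

```text
ee_pos: [580.7, -237.0, 54.8]
force: [-2.8, 1.0, 8.5]
ee_pos: [580.7, -237.0, 54.8]
force: [-2.0, 1.6, 6.9]
ee_pos: [470.6, -237.6, 157.4]
force: [0.6, -0.2, 0.4]
240 85 24 70 ((251.5, 119.5), (69.0, 23.0), 90.0)
[ 544.37996955 -235.95891749   71.        ] [ 501.45991603 -234.20551037   71.        ] [ 522.91994279 -235.08221393   71.        ]
```

View pics/w4.png

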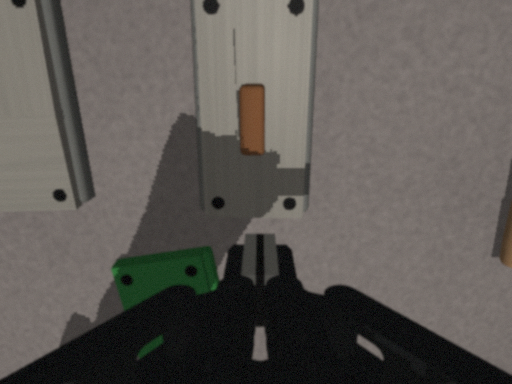

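The bar has not moved: grip at (522.9,-235.1) against (523.4,-235.1) before. The far press only reached 7 to 9 N, so I repeat it a little firmer. The order, near then far, stays correct.

```bash
python3 -m pendant '[[30,0,0,0,0],[50,0,0,0,0],[30,0,-30,0,0],[0,0,-35,0,0],[0,0,-15,0,0],[0,0,-4,0,0],[0,0,0,0,0],[0,0,0,0,0]]'
```

```text
clock: 18.8
ee_pos: [592.1, -236.5, 72.8]
tcp_rot: [[0.999, -0.03, 0.016], [-0.03, -0.999, 0.013], [0.015, -0.013, -1.0]]
force: [-0.6, 1.2, -0.9]
finger_gap: -0.0
```

```bash
python3 -m pendant '[[-10,-1,-8,0,0],[0,0,-3,0,0],[0,0,0,0,0]]'| grep -E "ee_pos|force"; python3 -m pendant '[[0,0,-2.5,0,0],[0,0,0,0,0]]'| grep -E "ee_pos|force"
```

```text
ee_pos: [581.6, -238.4, 62.9]
force: [-0.4, -0.5, -0.1]
ee_pos: [581.8, -238.4, 60.4]
force: [-0.4, -0.6, -0.4]
```

```bash
python3 -m pendant '[[0,0.5,-2.5,0,0],[0,0,0,0,0]]'| grep -E "ee_pos|force"; for i in 1 2 3 4 5; do python3 -m pendant '[[0,0,-0.8,0,0]]' | grep -E "ee_pos|force";done
```

```text
ee_pos: [582.1, -237.8, 57.8]
force: [-0.5, 0.3, 0.3]
ee_pos: [582.1, -237.8, 56.9]
force: [-0.1, -0.2, 0.0]
ee_pos: [582.1, -237.7, 56.1]
force: [0.2, -0.9, 0.5]
ee_pos: [582.2, -237.8, 55.3]
force: [0.3, 0.1, -0.1]
ee_pos: [582.2, -237.8, 54.8]
force: [-1.8, -0.1, 6.7]
ee_pos: [582.2, -237.8, 54.7]
force: [-2.0, 0.4, 8.6]
```

```bash
for i in 1 2; do python3 -m pendant '[[0,0,-1.4,0,0],[0,0,-1.4,0,0]]' | grep -E "ee_pos|force";done; python3 -m pendant '[[0,0,15,0,0],[0,0,40,0,0],[-20,0,40,0,0],[-50,0,0,0,0],[-40,0,0,0,0],[0,0,0,0,0],[0,0,0,0,0]]'| grep -E "clock|ee_pos|force"
python3 - <<'E'
from h import *
s=r.read_state();i=r.read_camera("wrist");cv2.imwrite("pics/w5.png",i);cv2.imwrite("pics/top5.png",r.read_camera("top"))
h=cv2.cvtColor(i,cv2.COLOR_BGR2HSV)
m=((h[...,0]<20)&(h[...,1]>120)).astype(np.uint8);m[:,400:]=0;c=max(cv2.findContours(m,0,2)[0],key=cv2.contourArea)
x,y,w,hh=cv2.boundingRect(c)
a=onz("wrist",(x+w/2,y),71,s);b=onz("wrist",(x+w/2,y+hh),71,s);print(a,b,(a+b)/2)
E
```

```text
ee_pos: [582.2, -237.8, 54.7]
force: [-2.2, 1.4, 10.9]
ee_pos: [582.2, -237.8, 54.7]
force: [-3.3, 2.0, 9.8]
clock: 21.68
ee_pos: [472.4, -238.5, 157.4]
force: [0.4, -0.8, 0.7]
[ 543.92348664 -235.73606799   71.        ] [ 501.71389962 -234.1202126    71.        ] [ 522.81869313 -234.92814029   71.        ]
```

```bash
python3 -c "
from cell import r
print(r.job_done())"
```

```text
the job is handed in; nothing more can be done
None
```

The true cover is the right-hand one, at about (524, -234). The straightedge is lying on it, and I handed the job in at about 21.7 s with the robot touching nothing.

- **Choice of cover:** I tried this one first because its shading was even, while the other two showed a break near mid-length. I did not rock-test the other two.
- **Rocking test:** The near end took about 10 N and gave no more than 0.1 mm; one reading on first contact was 15 N. The far end then did the same. The two contact heights, 50.7 and 54.8 mm over 113 mm, give a steady slope of about 2°, and the bar did not tip.
- **Repeated press:** The first far-end press reached only 7 to 9 N, so I pressed that end again at 10 to 11 N. No vertical reading went above about 15 N.
- **Final position:** The last look put the grip centre at (522.8, -234.9) against the cover centre of (524.7, -235.0). That is about 2 mm off lengthwise. The bar's yaw is about -2.0 to -2.2° against -2.3° for the cover.
- **Disagreements:** The top and wrist cameras differed by about 2 mm on the cover's y position. Two-view heights were also rough, with the grip reading 33 mm and one bolt hole 34 mm, so I set the working height by touch.
- **Other things on the worktop:** I sent no move at the look-alikes or the other things. I did not check them in a final overall picture.

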